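# Click the cradle collar onto the stand rod

## Robot

A 6-joint arm with a two-finger parallel gripper is mounted at the origin on the work surface. World frame = base frame: x ahead of the robot, y to its left, z up, the work surface at z = 0. Lengths are in m, angles in degrees, forces in N, time in s.
With the tool pointing down it reaches from about 0.4 to 0.825 m from the base axis. Payload 7 kg.
Tool frame: the origin (TCP) lies at the centre of the arm's flange, where the gripper is bolted on; the fingertips stand 178 mm ahead of it and the grasp point (between the pads) lies 159 mm ahead of it (r.tips_ahead is the z of the fingertips in the tool frame, in m); z points along the fingers, y is the line along which they close (so a half turn about z gives the same grasp; the last joint's range is limited). The gripper opens to 88 mm and grips with 3 to 60 N. Pads are 19 mm wide; open, the fingers measure 130 mm over their backs; the gripper's body (78 mm by 193 mm) begins 47 mm behind the grasp point.
Start: joints at [-50.128, 20.546, 0.682, 0, -70.136, -16.507], TCP at [0.268, -0.62, 0.405] pointing down, gripper open.
Joint ranges: [-176.03, 176.03], [-82.01, 121.73], [-58.28, 71.71], [-173.87, 95.51], [-174.79, -0.11], [-173.66, 173.66]. Speed limits (degrees/s): [136.94, 136.94, 172.46, 180, 180, 180].

## Interface

Orientations are given as [roll, pitch, yaw] about the fixed x, y, z axes, in that order (R = Rz(yaw) Ry(pitch) Rx(roll)).
In Python, from plant import r gives the robot as it stands. The module is installed in compiled form; this text tells all that it offers.
- The arm moves only by the shell command python3 -m pendant 'ROWS' [FORCE]. ROWS is JSON, a list that holds one entry, the list of rows, each a list of 7 numbers: the shift along the tool's x, y, z in m, then the turn, a rotation vector about the tool's x, y, z in degrees, then the gripper command: -1 is shut, 1 is fully open, values between are in proportion. A call has 1 to 5 rows; each row is the pose to reach, as a shift and turn from the pose commanded when the call began, along the tool's axes at that moment; what a row does not reach only later rows make up. A row lasts 1/10 s, in which the tool goes at most 50 mm and 8.59 degrees, less where a joint would pass 70% of its speed; a pose out of reach is approached as far as the arm can. A call with a gripper value outside its range is refused whole. The fingers move at their own pace and stop on an object; FORCE is the grip in N (left out, the last holds). Time passes only in rows, so rows that repeat a pose let the fingers close. It gives the time, the measured TCP pose, the force, the opening and the grip force at its end, in the units of the state.
- r.get_state(): the state, without advancing time (a new reading comes with each control period).
- r.capture(name): name is "scene" or "top" or "wrist"; returns the picture (384x512x3 uint8, red, green, blue); there is no depth.
- r.camera_params(name): a dict with "fx", "fy", "cx", "cy" (pixels), "dist_coeffs" ([k1, k2, p1, p2, k3] as OpenCV has them; the pictures are not rectified), "R" (3x3) and "t" (3): a world point X has camera coordinates R X + t. Camera axes: x right, y down, z forward; pixel columns grow to the right and rows downward; lengths in m; the calibration is good to about 2 mm. A picture is of the moment at which its call begins: read the wrist's pose just before it. camera_params takes no time and is no camera call; for the wrist camera it gives the pose at the moment of the call.
- r.close_job(): hands the job in; it is judged then, once.
The state is a dict: "time_s": time; "joints": joint angles; "qd": joint speeds; "joint_torque": joint torques, N m; "tcp_pos": TCP position; "eef_rot": TCP orientation; "contact_force": force on the tool from outside, world axes, zero at the start; "moment": the same for the moment, N m; "gripper_width": finger opening in m; "gripper_force": force on a finger pad.
Only numpy, scipy, OpenCV 4.12 (cv2) and the standard library are available. Lean on these libraries where they do the work, as an engineer would, in place of code of your own. Each camera call takes 0.05 s, during which the arm holds its last target. There are 200 camera calls.

## Task

Pick up the cradle collar from the desk, lower it upright over the top of the short stand's rod and push it down past the sprung ball until you feel the click and the ball stands out again above the collar's top. The height of the stop below was set by hand and is not measured, so go by feel and press gently; the collar must never bear on the stand with more than 20 N. Let go of it there, and leave the bottle, the beaker and the vial where they stand.

Things in the scene. Friction and masses are not known exactly. Their poses are not given: they have to be found in the camera images.
- collar: Loose aluminium collar standing on the desk, 0.10 to 0.20 kg: hub 40 mm wide, 40 mm high, upright through bore 17.8 mm wide; upright flats on its +y and -y sides, 42 mm apart, 24 mm wide, 40 mm high: grip these. To +x a bar with a U cradle (40 mm wide, 12 to 24 mm above the underside) reaches 75 mm from the bore axis; it may point anywhere on the rod. Origin: bore axis at the underside, z up.
- stand: Fixed short stand: white plate 120 x 100 x 15 mm, upright steel rod 16 mm thick. Origin: under the rod, at desk height, z up. On the rod a dark clamped stop 34 mm wide, thumbscrew to -y, topped by a rubber buffer 31 mm wide: its top is 47 mm below the ball's centre, so 59 to 81 mm below the rod's top (varies, not measured). It yields 3 mm, at 2 N plus 3 N per mm, then is hard.
- rod_tip (a point): Centre of the rod's top end, 185 mm above the desk; the last 6 mm taper to 9 mm. A sprung steel ball stands 3.5 mm out of the rod on the stand's +x side, its centre 12 to 34 mm below this point: set by hand with the stop, different every time, not measured. Seated, the collar lets up to 41 mm of rod stand out above it between the fingers: grip it near its top.
- ball (a joint): How far the sprung ball is pressed in (m): 0 when out, 1.5 to 3 mm inside the bore. Going down, the collar's underside meets it (4 to 14 N to push past), it drags (up to 4 N) along the 40 mm bore, then snaps out over the top edge: the click. There it pulls the collar down with 3 to 6 N over some 4 mm, then the collar hangs free for about 2 mm before it meets the buffer.
- amber_bottle: Bystander: loose brown glass bottle 72 mm across, 150 mm high. Origin: centre of its underside.
- beaker: Bystander: loose white ceramic beaker 56 mm across, 60 mm high. Origin: centre of its underside.
- vial: Bystander: loose small pale jar-shaped vial with a black cap, 34 mm across, 50 mm high. Origin: centre of its underside.
Not all that is in view belongs to the job. Of the things that look like the collar, take the one that is farthest to the robot's left at the start.

How it is judged (in metres and radians):
On the way, in this order (a step that is already met when the one before it is completed fails the run):
1. the collar is threaded over the rod's top, still above the ball (horizontal distance between collar and rod_tip below 0.005 m and z of collar in the frame of rod_tip between -0.035 and -0.002 m).
2. the bore slides over the pressed-in ball (value of joint ball above 0.0012 m and horizontal distance between collar and rod_tip below 0.005 m), for 0.05 s.
At the end, for the whole second after the job is handed in: The collar is on the rod (bore axis within 5 mm of the rod's, upright within 0.12 rad, at rest), its underside 56 to 86 mm below the rod's top, and the ball has sprung out again above it (pressed in less than 0.8 mm) (horizontal distance between collar and rod_tip below 0.005 m and z of collar in the frame of rod_tip between -0.086 and -0.056 m and value of joint ball below 0.0008 m and angle between collar's own z axis and vertical below 0.12 rad and linear speed of collar below 0.02 m/s); the robot touches nothing.
It fails at once if the collar bears on the stand (rod, ball, stop or buffer) with more than 20 N (contact force between collar and stand above 20 N).
It fails at once if the bottle, the beaker or the vial is moved by more than 20 mm (distance of any of amber_bottle, beaker, vial from where it was at the start of the episode above 0.02 m).
It also fails if it takes over 67 s, if anything falls off the work surface, if the arm or the gripper's body presses on something with over 40 N, if the wrist force passes 120 N, or if a joint passes its speed limit or range.

## Working session

There is one attempt and no reset: what is moved stays moved. The work goes in short steps, Python scripts to look and compute and a shell command to move; the robot and the scene stay as the last step left them, time stands still between calls to the robot, and variables do not carry over. Pictures are saved under pics/ and viewed, at most 10 in all, crops included, and the job is handed in when it is done.

```bash
mkdir -p pics; cat > h.py <<'E'
import numpy as np, cv2
from plant import r
def ray(p,uv):
    K=np.array([[p['fx'],0,p['cx']],[0,p['fy'],p['cy']],[0,0,1]]);
    n=cv2.undistortPoints(np.array([[uv]],float),K,np.array(p['dist_coeffs'],float))[0,0]
    R=np.array(p['R']);t=np.array(p['t']);return -R.T@t, R.T@np.array([n[0],n[1],1])
def plane(p,uv,z):
    c,d=ray(p,uv);return c+d*(z-c[2])/d[2]
def proj(p,X):
    K=np.array([[p['fx'],0,p['cx']],[0,p['fy'],p['cy']],[0,0,1]])
    return cv2.projectPoints(np.array([X],float).reshape(-1,1,3),cv2.Rodrigues(np.array(p['R']))[0],np.array(p['t'],float),K,np.array(p['dist_coeffs'],float))[0].reshape(-1,2)
def cross(p1,u1,p2,u2):
    a,d=ray(p1,u1);b,e=ray(p2,u2)
    s=np.linalg.lstsq(np.c_[d,-e],b-a,rcond=None)[0];P=a+d*s[0];Q=b+e*s[1];return (P+Q)/2,np.linalg.norm(P-Q)
E
python3 - <<'E'
from h import *
for n in('scene','top'):
    cv2.imwrite(f'pics/{n}_raw.png',r.capture(n)[:,:,::-1])
    p=r.camera_params(n);print(n,-np.array(p['R']).T@np.array(p['t']))
a=[cv2.imread(f'pics/{n}_raw.png') for n in('top','scene')]
for n,i in zip(('top','scene'),a): cv2.imwrite(f'pics/{n}1.png',cv2.resize(i,None,fx=1.5625,fy=1.5625,interpolation=cv2.INTER_CUBIC))
print(r.get_state())
E
```

```text
scene [ 1.17045285 -0.22131042  0.71035423]
top [ 0.50757976 -0.05595732  1.12660221]
{'time_s': 0.1, 'joints': array([-5.01286213e+01,  2.05870770e+01,  6.40263348e-01, -1.79544955e-02,
       -7.01358337e+01, -1.65066847e+01]), 'qd': array([-0.01604797, -0.08702623,  0.19717622,  0.14617139,  0.0659767 ,
       -0.0613298 ]), 'joint_torque': array([-5.28898472e-04, -5.84163988e+01,  2.93752885e+01,  7.01557070e+00,
        1.02155274e-02, -6.57524765e-05]), 'tcp_pos': array([ 0.26762457, -0.61949758,  0.40382779]), 'eef_rot': array([ 1.79915963e+02, -7.30076896e-03, -1.56641414e+02]), 'contact_force': array([0.11178847, 0.02696774, 0.34393742]), 'moment': array([ 0.03459356, -0.00388715,  0.0485495 ]), 'gripper_force': 0.0, 'gripper_width': 0.088022783010387}
```

View pics/top1.png

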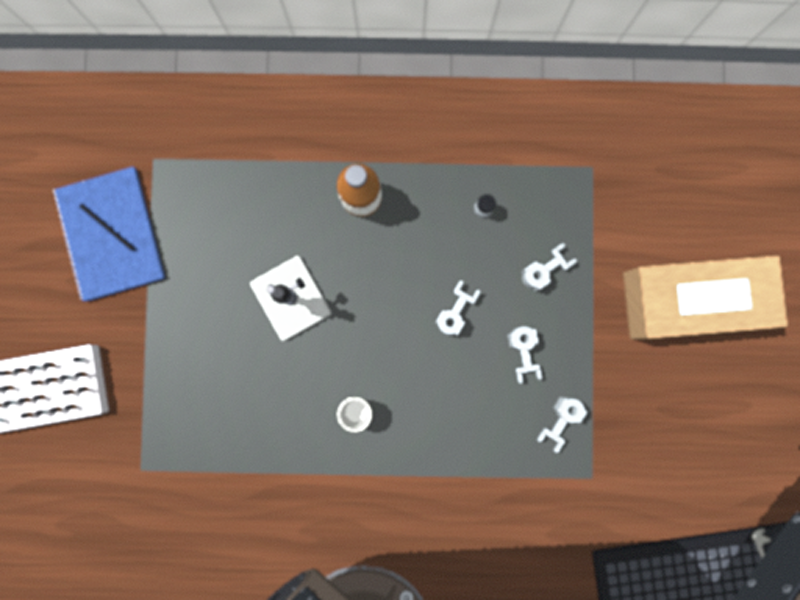

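View pics/scene1.png

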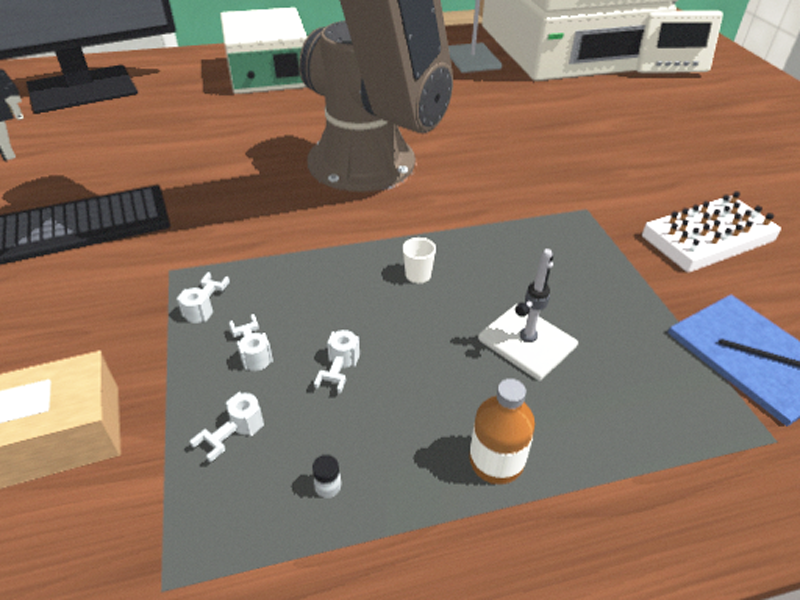

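The top view has four collar-like parts, with hubs at about (450,322), (537,275), (523,340) and (570,410) in the 800x600 picture. Image left is +y, so the one at (450,322) is farthest to the robot's left and is the target. It appears at (343,345) in the scene view. The stand's rod tip is near (275,290) in top and (546,255) in scene. I'll confirm both in an enlarged crop.

```bash
python3 - <<'E'
from h import *
t=cv2.imread('pics/top_raw.png');s=cv2.imread('pics/scene_raw.png')
A=cv2.resize(t[170:230,265:325],(400,400),interpolation=cv2.INTER_CUBIC)
B=cv2.resize(t[155:215,155:215],(400,400),interpolation=cv2.INTER_CUBIC)
cv2.imwrite('pics/crop1.png',np.hstack([A,B]))
pt=r.camera_params('top');ps=r.camera_params('scene')
for n,uv in dict(tgt=(450,322),b=(537,275),c=(523,340),d=(570,410)).items(): print(n,plane(pt,np.array(uv)/1.5625,.04))
# white mask of target
m=(cv2.cvtColor(t,cv2.COLOR_BGR2GRAY)>150).astype(np.uint8)
n,l,st,c=cv2.connectedComponentsWithStats(m)
i=l[206-6,288-0] or l[213,290]
for k in range(1,n):
    if 265<c[k][0]<325 and 170<c[k][1]<230: print(k,st[k],c[k])
print('tip',cross(pt,(173,184),ps,(546/1.5625,250/1.5625)))
for nm,uv in dict(bottle=(360,200),beaker=(354,415),vial=(486,206)).items(): print(nm,plane(pt,np.array(uv)/1.5625,.04))
E
```

```text
tgt [ 0.55144318 -0.1420803   0.04      ]
b [ 0.63604123 -0.29180604  0.04      ]
c [ 0.52293942 -0.26848356  0.04      ]
d [ 0.40451081 -0.35058785  0.04      ]
68 [279 179  29  35 375] [291.312      198.66666667]
tip (array([0.59128344, 0.13814064, 0.19006938]), np.float64(0.000482128669299491))
bottle [0.76106229 0.01816057 0.04      ]
beaker [0.38902501 0.01950621 0.04      ]
vial [ 0.75517207 -0.20178524  0.04      ]
```

View pics/crop1.png

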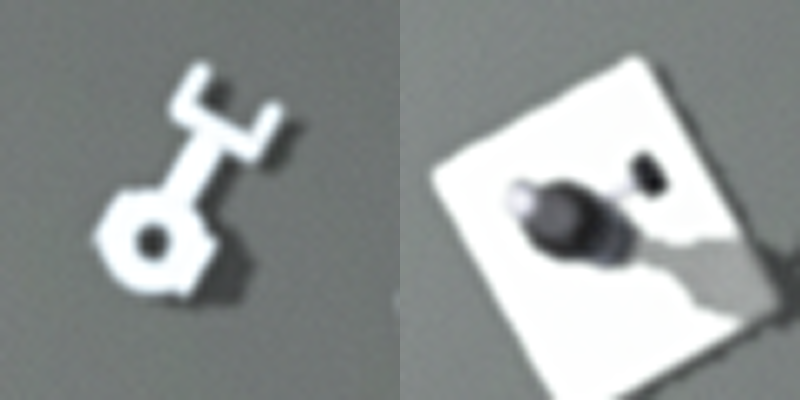

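The crop shows the target's bore at raw pixel (288.0,206.2), with its bar pointing to (298,190), so its yaw is about -32°. In the right half the rod tip is at (173,184) and the thumbscrew is up and to the right. It is an aluminium-white collar farthest left, so it's confirmed as the target and I'll move above it.

```bash
cat >> h.py <<'E'
from scipy.spatial.transform import Rotation as Rt
def go(x,y,z,yaw,roll=180,pitch=0):
    s=r.get_state();R=Rt.from_euler('xyz',s['eef_rot'],degrees=True)
    d=R.inv().apply(np.array([x,y,z])-s['tcp_pos']);w=(R.inv()*Rt.from_euler('xyz',[roll,pitch,yaw],degrees=True)).as_rotvec(degrees=True)
    print('t',s['time_s'],'pos',s['tcp_pos'].round(4),s['eef_rot'].round(2),'F',s['contact_force'].round(1),'w',round(s['gripper_width'],4),'| d',d.round(4),'rot',w.round(2))
E
python3 -m pendant '[[[-0.45,0.326,0.045,0,0,55.4,1],[-0.45,0.326,0.045,0,0,55.4,1],[-0.45,0.326,0.045,0,0,55.4,1],[-0.45,0.326,0.045,0,0,55.4,1],[-0.45,0.326,0.045,0,0,55.4,1]]]'
python3 -c "
from h import *
go(.551,-.142,.36,148)"
```

```text
time_s: 0.6
tcp_pos: [0.3884, -0.4166, 0.3853]
eef_rot: [180.0, -0.0, 162.6]
contact_force: [0.6, 0.3, 0.5]
gripper_width: 0.0873
gripper_force: 0.0
t 0.6 pos [ 0.3884 -0.4166  0.3853] [ 1.7999e+02 -2.0000e-02  1.6264e+02] F [0.6 0.3 0.5] w 0.0873 | d [-0.0733  0.3106  0.0254] rot [ 1.000e-02 -2.000e-02  1.464e+01]
```

```bash
python3 -m pendant '[[[-0.073,0.31,0.025,0,0,14.6,1],[-0.073,0.31,0.025,0,0,14.6,1],[-0.073,0.31,0.025,0,0,14.6,1],[-0.073,0.31,0.025,0,0,14.6,1],[-0.073,0.31,0.025,0,0,14.6,1]]]'
python3 -m pendant '[[[-0.015,0.06,0.005,0,0,0,1],[-0.015,0.06,0.005,0,0,0,1],[-0.015,0.06,0.005,0,0,0,1],[-0.015,0.06,0.005,0,0,0,1]]]'
python3 - <<'E'
from h import *
go(.551,-.142,.36,148)
p=r.camera_params('wrist');i=r.capture('wrist')[:,:,::-1]
cv2.imwrite('pics/w1_raw.png',i);cv2.imwrite('pics/w1.png',cv2.resize(i,None,fx=1.5625,fy=1.5625,interpolation=cv2.INTER_CUBIC))
np.save('w1.npy',p,allow_pickle=True);print(-p['R'].T@p['t'])
E
```

```text
time_s: 1.1
tcp_pos: [0.5117, -0.2053, 0.3664]
eef_rot: [180.0, -0.0, 148.4]
contact_force: [-0.0, -1.4, 0.4]
gripper_width: 0.0877
gripper_force: 0.0
time_s: 1.5
tcp_pos: [0.5552, -0.164, 0.3611]
eef_rot: [-180.0, -0.1, 148.4]
contact_force: [-0.5, -0.7, 0.4]
gripper_width: 0.088
gripper_force: 0.0
t 1.5 pos [ 0.5552 -0.164   0.3611] [-1.7996e+02 -6.0000e-02  1.4840e+02] F [-0.5 -0.7  0.4] w 0.088 | d [0.0151 0.0166 0.0011] rot [-0.04 -0.06  0.4 ]
[ 0.49025448 -0.12426785  0.3408227 ]
```

View pics/w1.png

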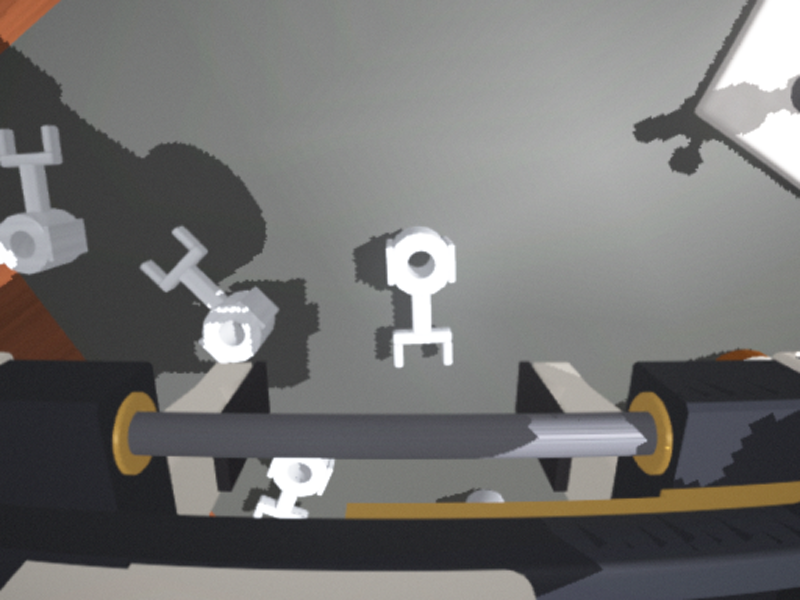

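The wrist view shows the target collar with its bore at (420,260) and its flats at u=388 and 455. The bar points down to the crossbar's centre at (423,334).

```bash
python3 - <<'E'
from h import *
p=np.load('w1.npy',allow_pickle=True).item();s=1.5625
i=cv2.imread('pics/w1_raw.png').min(2)
sub=i[143:188,243:296];m=(sub>140).astype(np.uint8)
# hole inside hub
cs,h=cv2.findContours(m,cv2.RETR_CCOMP,cv2.CHAIN_APPROX_NONE)
for c,hh in zip(cs,h[0]):
    if hh[3]>=0 and len(c)>15: (u,v),rad=cv2.minEnclosingCircle(c);print('hole',u+243,v+143,rad,plane(p,(u+243,v+143),.04))
a=plane(p,(420/s,260/s),.04);b=plane(p,(423/s,334/s),.024)
L=plane(p,(388/s,262/s),.04);Rr=plane(p,(455/s,262/s),.04);d=b-a;e=Rr-L
print(a,b,np.degrees(np.arctan2(d[1],d[0])),np.hypot(*d[:2]),(L+Rr)/2,np.degrees(np.arctan2(e[1],e[0])),np.hypot(*e[:2]))
print(proj(p,a+[0,0,0])*s)
go(a[0],a[1],.36,148)
E
```

```text
hole 267.5 165.0 7.762187480926514 [ 0.54565923 -0.13961356  0.04      ]
[ 0.54749418 -0.13924574  0.04      ] [ 0.59540995 -0.16434901  0.024     ] -27.650228978628622 0.05409340271278134 [ 0.54906126 -0.13907232  0.04      ] 58.43342637420511 0.0415161823444926
[[420. 260.]]
t 1.55 pos [ 0.5548 -0.1645  0.3613] [-1.7997e+02 -4.0000e-02  1.4835e+02] F [-0.1 -0.3  0.7] w 0.0875 | d [0.0195 0.0177 0.0013] rot [-0.03 -0.04  0.35]
```

```bash
python3 -m pendant '[[[0.0186,0.0173,0.03,0,0,-1.1,1],[0.0186,0.0173,0.07,0,0,-1.1,1],[0.0186,0.0173,0.10,0,0,-1.1,1],[0.0186,0.0173,0.10,0,0,-1.1,1],[0.0186,0.0173,0.10,0,0,-1.1,1]]]'
python3 - <<'E'
from h import *
go(.548,-.14,.1985,149.5)
p=r.camera_params('wrist');i=r.capture('wrist')[:,:,::-1]
cv2.imwrite('pics/w2_raw.png',i);cv2.imwrite('pics/w2.png',cv2.resize(i,None,fx=1.5625,fy=1.5625,interpolation=cv2.INTER_CUBIC))
np.save('w2.npy',p,allow_pickle=True)
E
```

```text
time_s: 2.05
tcp_pos: [0.5485, -0.1405, 0.2623]
eef_rot: [-180.0, -0.0, 149.4]
contact_force: [-0.0, 0.4, -0.2]
gripper_width: 0.0875
gripper_force: 0.0
t 2.05 pos [ 0.5485 -0.1405  0.2623] [-1.7996e+02 -1.0000e-02  1.4942e+02] F [-0.   0.4 -0.2] w 0.0875 | d [0.0007 0.0002 0.0638] rot [-0.04 -0.01 -0.08]
```

View pics/w2.png

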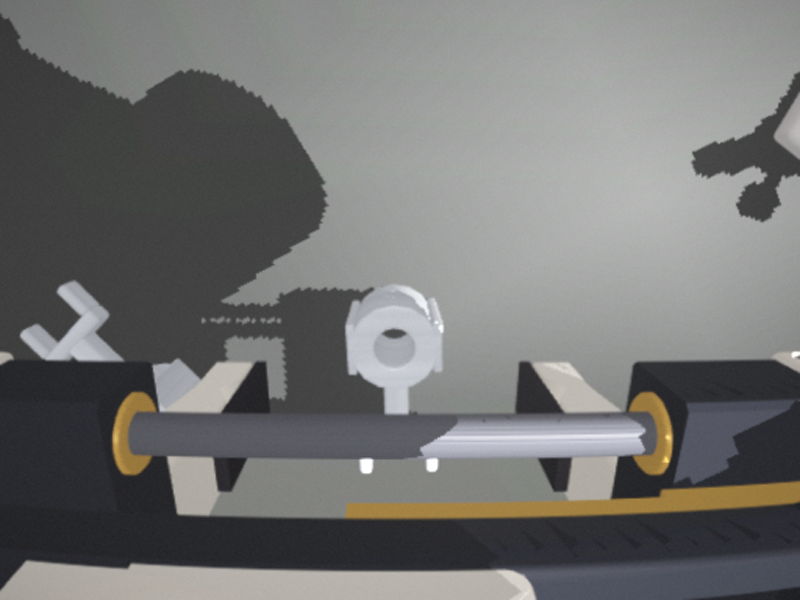

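The wrist view shows the bore at (395,346), centred between the fingers (267 and 517), with its bar straight down the picture, so it is aligned. I'll lower and grip in the same step.

```bash
python3 -c "
from h import *
p=np.load('w2.npy',allow_pickle=True).item()
print(plane(p,(395/1.5625,346/1.5625),.04))
a=plane(p,(347/1.5625,330/1.5625),.04);b=plane(p,(442/1.5625,328/1.5625),.04);print(a,b,np.degrees(np.arctan2(*(b-a)[[1,0]])))"
python3 -m pendant '[[[0.001,0.0,0.03,0,0,0,1],[0.001,0.0,0.055,0,0,0,1],[0.001,0.0,0.0635,0,0,0,1],[0.001,0,0.0635,0,0,0,1],[0.001,0,0.0635,0,0,0,1]]]' 30
python3 -c "
from h import *
go(.548,-.14,.1985,149.5)"
```

```text
[ 0.54922073 -0.13961187  0.04      ]
[ 0.53231018 -0.15373923  0.04      ] [ 0.55242495 -0.11793598  0.04      ] 60.672117082245954
time_s: 2.6
tcp_pos: [0.5487, -0.1392, 0.1997]
eef_rot: [179.9, 0.1, 149.5]
contact_force: [0.6, 1.3, 0.3]
gripper_width: 0.0877
gripper_force: 0.0
t 2.6 pos [ 0.5487 -0.1392  0.1997] [1.7995e+02 1.1000e-01 1.4949e+02] F [0.6 1.3 0.3] w 0.0877 | d [ 0.0002 -0.001   0.0012] rot [ 0.05  0.11 -0.01]
```

```bash
python3 -m pendant '[[[0,0,0.0015,0,0,0,0.2],[0,0,0.0015,0,0,0,-0.2],[0,0,0.0015,0,0,0,-1],[0,0,0.0015,0,0,0,-1],[0,0,0.0015,0,0,0,-1]]]' 30
python3 -m pendant '[[[0,0,0,0,0,0,-1],[0,0,0,0,0,0,-1],[0,0,0,0,0,0,-1],[0,0,0,0,0,0,-1],[0,0,0,0,0,0,-1]]]' 30
python3 -c "
from h import *
go(.548,-.14,.1985,149.5)"
```

```text
time_s: 3.1
tcp_pos: [0.5478, -0.139, 0.1967]
eef_rot: [180.0, 0.0, 149.5]
contact_force: [-0.0, 0.7, 0.2]
gripper_width: 0.0533
gripper_force: 0.0
time_s: 3.6
tcp_pos: [0.5478, -0.139, 0.1966]
eef_rot: [-180.0, -0.0, 149.5]
contact_force: [-0.6, -0.3, 1.8]
gripper_width: 0.042
gripper_force: 29.9
t 3.6 pos [ 0.5478 -0.139   0.1966] [-180.     -0.    149.48] F [-0.6 -0.3  1.8] w 0.042 | d [-0.0007 -0.0007 -0.0019] rot [-0.   -0.   -0.02]
```

```bash
python3 -m pendant '[[[0,0,-0.03,0,0,0,-1],[0,0,-0.08,0,0,0,-1],[0,0,-0.13,0,0,0,-1],[0,0,-0.18,0,0,0,-1],[0,0,-0.22,0,0,0,-1]]]'
python3 -m pendant '[[[0.012,0.05,0,0,0,0,-1],[0.024,0.1,0,0,0,0,-1],[0.036,0.147,0,0,0,0,-1],[0.048,0.195,0,0,0,0,-1],[0.06,0.24,0,0,0,0,-1]]]'
python3 -m pendant '[[[0.004,0.02,0,0,0,0,-1],[0.004,0.02,0,0,0,0,-1],[0.004,0.02,0,0,0,0,-1],[0.004,0.02,0,0,0,0,-1]]]'
python3 - <<'E'
from h import *
go(.625,.118,.417,149.5)
p=r.camera_params('wrist');i=r.capture('wrist')[:,:,::-1]
cv2.imwrite('pics/w3_raw.png',i);cv2.imwrite('pics/w3.png',cv2.resize(i,None,fx=1.5625,fy=1.5625,interpolation=cv2.INTER_CUBIC))
np.save('w3.npy',p,allow_pickle=True)
E
```

```text
time_s: 4.1
tcp_pos: [0.5475, -0.1391, 0.4196]
eef_rot: [179.9, 0.1, 149.5]
contact_force: [0.3, 1.0, -1.0]
gripper_width: 0.0417
gripper_force: 29.9
time_s: 4.6
tcp_pos: [0.6181, 0.1003, 0.4162]
eef_rot: [-180.0, -0.0, 149.5]
contact_force: [1.4, -0.7, -0.3]
gripper_width: 0.0417
gripper_force: 29.9
time_s: 5.0
tcp_pos: [0.6244, 0.1164, 0.4164]
eef_rot: [-180.0, -0.0, 149.4]
contact_force: [0.1, -0.4, -0.9]
gripper_width: 0.0417
gripper_force: 29.9
t 5.0 pos [0.6244 0.1164 0.4164] [-1.7997e+02 -2.0000e-02  1.4943e+02] F [ 0.1 -0.4 -0.9] w 0.0417 | d [ 0.0003  0.0017 -0.0006] rot [-0.03 -0.02 -0.07]
```

View pics/w3.png

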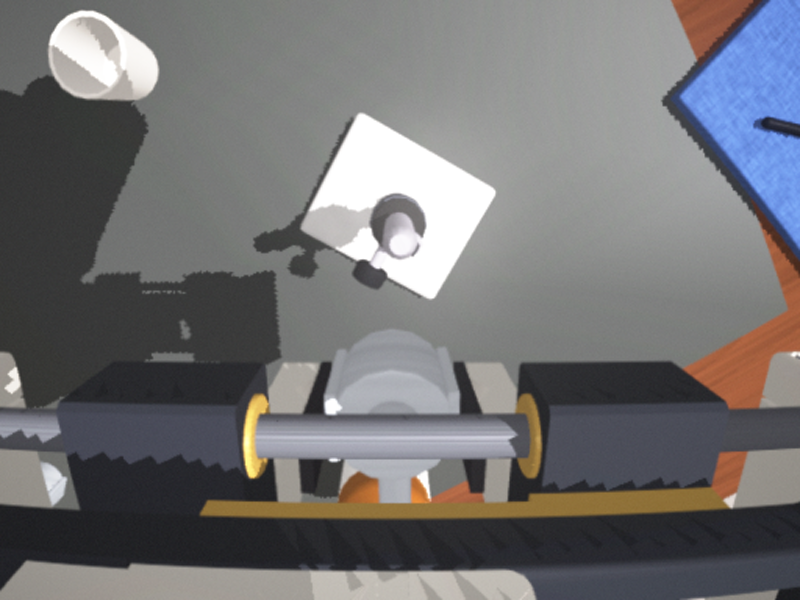

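The wrist view shows the rod tip at about (402,242), with its stop and the thumbscrew at (370,272). The held collar is at about (394,390), upright. I'll enlarge both to refine the positions.

```bash
python3 - <<'E'
from h import *
i=cv2.imread('pics/w3_raw.png')
A=cv2.resize(i[125:185,225:285],(480,480),interpolation=cv2.INTER_CUBIC)
B=cv2.resize(i[205:310,207:297][:80],(320,284),interpolation=cv2.INTER_CUBIC)
B=cv2.convertScaleAbs(B,alpha=1.3);B=cv2.copyMakeBorder(B,0,196,0,0,cv2.BORDER_CONSTANT)
cv2.imwrite('pics/crop3.png',np.hstack([A,B]))
p=np.load('w3.npy',allow_pickle=True).item();print('tip',plane(p,(402/1.5625,242/1.5625),.185),'bore pred px',proj(p,[0.6244+.0007,.1164-.0003,.2598])*1.5625, proj(p,[0.6244,.1164,.2598])*1.5625)
E
```

```text
tip [0.58859001 0.14242179 0.185     ] bore pred px [[392.69622107 422.80178456]] [[392.38066058 420.64072946]]
```

View pics/crop3.png

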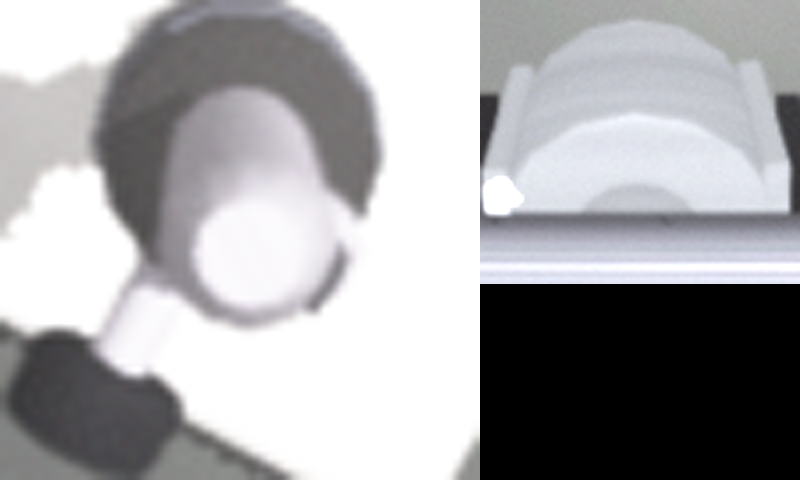

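```bash
python3 - <<'E'
from h import *
p=np.load('w3.npy',allow_pickle=True).item()
tip=plane(p,(256,156.5),.185);print('tip',tip)
T=np.array([.6244,.1164]);a=np.radians(149.45);X=np.array([np.cos(a),np.sin(a)]);Y=np.array([np.sin(a),-np.cos(a)])
for uv in((250.9,256.5),(250.9,236.5),(251.4,250)):
    q=plane(p,uv,.2598)[:2]-T;print(q@X*1000,q@Y*1000)
for uv in((209,251),(294.2,251)):
    q=plane(p,uv,.2598)[:2]-T;print('flat',q@X*1000,q@Y*1000)
s=np.array(tip[:2])-T;print('tip rel',s@X*1000,s@Y*1000)
E
```

```text
tip [0.5890982  0.14112793 0.185     ]
6.826147716783684 -0.10273989236500253
17.17663343753451 -0.09441364625519157
10.24031201042758 0.13690754814500825
flat 9.687504530011577 -20.008685345117026
flat 9.654447955593811 20.473704413631236
tip rel 42.97037885091948 3.35178757234161
```

```bash
python3 -m pendant '[[[0.02,0.0033,0.02,0,0,0,-1],[0.02,0.0033,0.02,0,0,0,-1],[0.02,0.0033,0.02,0,0,0,-1],[0.02,0.0033,0.02,0,0,0,-1],[0.02,0.0033,0.02,0,0,0,-1]]]'
python3 - <<'E'
from h import *
go(.589,.141,.417,149.5)
p=r.camera_params('wrist');i=r.capture('wrist')[:,:,::-1]
cv2.imwrite('pics/w4_raw.png',i);A=cv2.resize(i[135:255,190:310],(600,600),interpolation=cv2.INTER_CUBIC);cv2.imwrite('pics/w4.png',A)
np.save('w4.npy',p,allow_pickle=True)
t=r.capture('top')[:,:,::-1];cv2.imwrite('pics/top2_raw.png',t)
print(plane(r.camera_params('top'),(173,184.25),.185))
E
```

```text
time_s: 5.55
tcp_pos: [0.6096, 0.1299, 0.3973]
eef_rot: [179.9, 0.0, 149.4]
contact_force: [-0.6, -0.9, -1.9]
gripper_width: 0.0416
gripper_force: 29.9
t 5.55 pos [0.6096 0.1299 0.3973] [1.7995e+02 5.0000e-02 1.4944e+02] F [-0.6 -0.9 -1.9] w 0.0416 | d [ 0.0233 -0.0009 -0.0197] rot [ 0.05  0.05 -0.06]
[0.59124218 0.13940268 0.185     ]
```

View pics/w4.png

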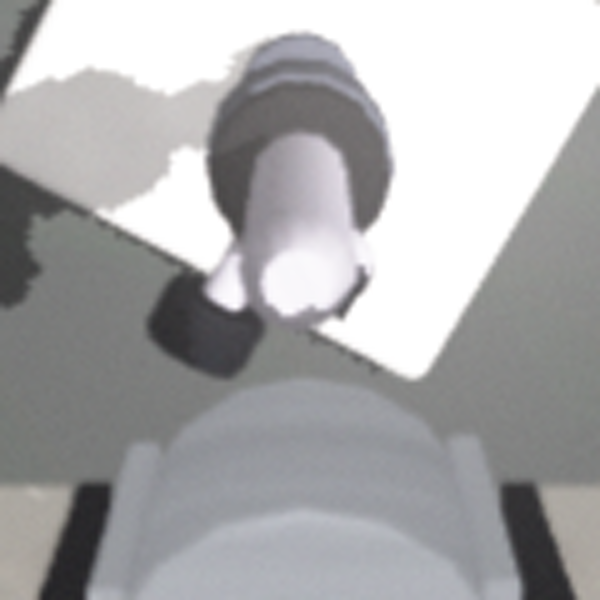

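The rod's top face is centred at crop (298,281). The collar's underside rim is at (305,380) and its top rim at (305,512).

```bash
python3 - <<'E'
from h import *
p=np.load('w4.npy',allow_pickle=True).item()
T=np.array([.6096,.1299]);a=np.radians(149.44);X=np.array([np.cos(a),np.sin(a)]);Y=np.array([np.sin(a),-np.cos(a)])
for n,uv,z in(('tip',(249.6,191.2),.185),('under',(251,211),.2007),('top',(251,237.4),.2407)):
    P=plane(p,uv,z)[:2];q=P-T;print(n,P,(q@X*1000).round(2),(q@Y*1000).round(2))
E
```

```text
tip [0.58883509 0.14143178] 23.74 -0.63
under [0.59599426 0.13819418] 15.93 0.22
top [0.59543237 0.13844593] 16.54 0.16
```

```bash
python3 -m pendant '[[[0.009,-0.0003,0,0,0,0,-1],[0.018,-0.0006,0,0,0,0,-1],[0.027,-0.0007,0,0,0,0,-1],[0.027,-0.0007,0,0,0,0,-1],[0.027,-0.0007,0,0,0,0,-1]]]'
python3 -m pendant '[[[0,0,0.003,0,0,0,-1],[0,0,0.006,0,0,0,-1],[0,0,0.009,0,0,0,-1],[0,0,0.011,0,0,0,-1],[0,0,0.011,0,0,0,-1]]]'
python3 - <<'E'
from h import *
go(.589,.141,.3816,149.5);print(r.get_state()['moment'])
i=r.capture('scene')[:,:,::-1];cv2.imwrite('pics/s2.png',cv2.resize(i[110:230,290:410],(600,600),interpolation=cv2.INTER_CUBIC))
E
```

```text
time_s: 6.15
tcp_pos: [0.5853, 0.1439, 0.3969]
eef_rot: [180.0, 0.0, 149.5]
contact_force: [0.5, -0.1, -1.6]
gripper_width: 0.0418
gripper_force: 29.9
time_s: 6.65
tcp_pos: [0.5856, 0.1434, 0.385]
eef_rot: [-180.0, -0.0, 149.5]
contact_force: [-0.0, 0.0, -1.8]
gripper_width: 0.0424
gripper_force: 29.9
t 6.65 pos [0.5856 0.1434 0.385 ] [-1.7996e+02 -3.0000e-02  1.4946e+02] F [-0.   0.  -1.8] w 0.0424 | d [-0.0042 -0.0003  0.0034] rot [-0.04 -0.03 -0.04]
[-0.11142185 -0.00102185  0.00482544]
```

View pics/s2.png

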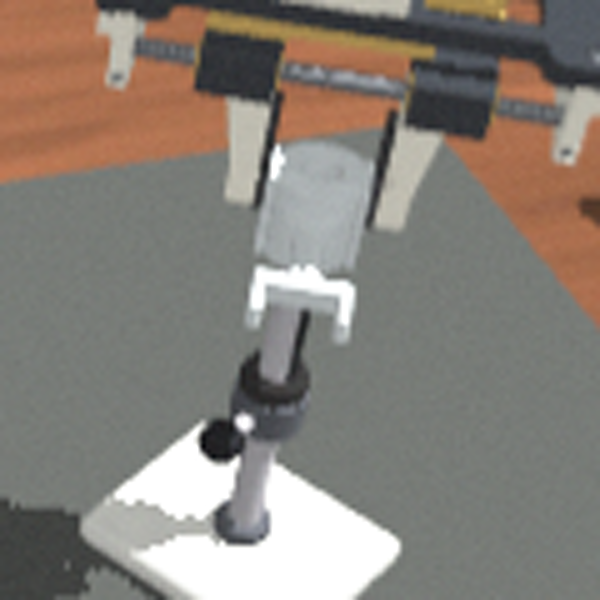

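The scene crop shows the collar hub (255–362, bottom at v≈265) standing over the rod (about 263–308 at v=340), roughly in line with it. From here I'll go down by feel.

```bash
python3 -m pendant '[[[0,0,0.001,0,0,0,-1],[0,0,0.002,0,0,0,-1],[0,0,0.003,0,0,0,-1],[0,0,0.004,0,0,0,-1],[0,0,0.004,0,0,0,-1]]]'
python3 -m pendant '[[[0,0,0.0008,0,0,0,-1],[0,0,0.0016,0,0,0,-1],[0,0,0.0024,0,0,0,-1],[0,0,0.003,0,0,0,-1],[0,0,0.003,0,0,0,-1]]]'
python3 -c "
from h import *
go(.589,.141,.3816,149.5);print(r.get_state()['moment'])"
```

```text
time_s: 7.2
tcp_pos: [0.5855, 0.1435, 0.3814]
eef_rot: [-180.0, -0.0, 149.5]
contact_force: [0.2, 0.9, -1.3]
gripper_width: 0.0416
gripper_force: 29.9
time_s: 7.7
tcp_pos: [0.5855, 0.1435, 0.3784]
eef_rot: [-180.0, -0.0, 149.5]
contact_force: [-0.1, -0.2, -2.5]
gripper_width: 0.0416
gripper_force: 29.9
t 7.7 pos [0.5855 0.1435 0.3784] [-1.7999e+02 -1.0000e-02  1.4948e+02] F [-0.1 -0.2 -2.5] w 0.0416 | d [-0.0043 -0.0004 -0.0032] rot [-0.01 -0.01 -0.02]
[-0.04996478  0.01245319 -0.01526346]
```

```bash
python3 -m pendant '[[[0,0,0.0004,0,0,0,-1],[0,0,0.0008,0,0,0,-1],[0,0,0.0012,0,0,0,-1],[0,0,0.0012,0,0,0,-1]]]'
python3 -m pendant '[[[0,0,0.0004,0,0,0,-1],[0,0,0.0008,0,0,0,-1],[0,0,0.0012,0,0,0,-1],[0,0,0.0012,0,0,0,-1]]]'
python3 -c "
from h import *
go(.589,.141,.3816,149.5);print(r.get_state()['moment'])"
```

```text
time_s: 8.1
tcp_pos: [0.5856, 0.1435, 0.3773]
eef_rot: [180.0, -0.0, 149.5]
contact_force: [-1.1, -0.2, -1.2]
gripper_width: 0.042
gripper_force: 29.9
time_s: 8.5
tcp_pos: [0.5856, 0.1435, 0.3761]
eef_rot: [-180.0, -0.0, 149.5]
contact_force: [0.2, 0.6, -1.9]
gripper_width: 0.0421
gripper_force: 29.9
t 8.5 pos [0.5856 0.1435 0.3761] [-179.99   -0.    149.47] F [ 0.2  0.6 -1.9] w 0.0421 | d [-0.0042 -0.0004 -0.0055] rot [-0.01 -0.   -0.03]
[-0.06408483 -0.01506202 -0.02452537]
```

```bash
python3 -m pendant '[[[0,0,0.0004,0,0,0,-1],[0,0,0.0008,0,0,0,-1],[0,0,0.0012,0,0,0,-1],[0,0,0.0012,0,0,0,-1]]]'
python3 -m pendant '[[[0,0,0.0004,0,0,0,-1],[0,0,0.0008,0,0,0,-1],[0,0,0.0012,0,0,0,-1],[0,0,0.0012,0,0,0,-1]]]'
python3 -c "
from h import *
go(.589,.141,.3816,149.5);print(r.get_state()['moment'])"
```

```text
time_s: 8.9
tcp_pos: [0.5857, 0.1435, 0.375]
eef_rot: [180.0, 0.0, 149.5]
contact_force: [1.1, -1.7, -2.3]
gripper_width: 0.0416
gripper_force: 29.9
time_s: 9.3
tcp_pos: [0.5856, 0.1435, 0.3738]
eef_rot: [-180.0, 0.0, 149.5]
contact_force: [1.5, -0.9, -1.5]
gripper_width: 0.042
gripper_force: 29.9
t 9.3 pos [0.5856 0.1435 0.3738] [-1.8000e+02  1.0000e-02  1.4947e+02] F [ 1.5 -0.9 -1.5] w 0.042 | d [-0.0042 -0.0004 -0.0078] rot [-0.    0.01 -0.03]
[-0.6139552  -0.54225242  0.00397135]
```

```bash
python3 -m pendant '[[[-0.0009,0,0,0,0,0,-1],[-0.0009,0,0,0,0,0,-1],[-0.0009,0,0,0,0,0,-1]]]'
python3 -m pendant '[[[0,0,0.0004,0,0,0,-1],[0,0,0.0008,0,0,0,-1],[0,0,0.0012,0,0,0,-1],[0,0,0.0012,0,0,0,-1]]]'
python3 -c "
from h import *
go(.589,.141,.3816,149.5);print(r.get_state()['moment'])"
```

```text
time_s: 9.6
tcp_pos: [0.5862, 0.1432, 0.3736]
eef_rot: [-180.0, -0.0, 149.5]
contact_force: [-0.3, -0.8, -0.4]
gripper_width: 0.0419
gripper_force: 29.9
time_s: 10.0
tcp_pos: [0.5863, 0.1431, 0.3725]
eef_rot: [-180.0, -0.0, 149.5]
contact_force: [0.1, -0.4, -1.3]
gripper_width: 0.0414
gripper_force: 29.9
t 10.0 pos [0.5863 0.1431 0.3725] [-1.7999e+02 -1.0000e-02  1.4948e+02] F [ 0.1 -0.4 -1.3] w 0.0414 | d [-0.0034 -0.0004 -0.0091] rot [-0.01 -0.01 -0.02]
[-0.10093128 -0.00301299 -0.08266024]
```

```bash
for k in 1; do python3 -m pendant '[[[0,0,0.0004,0,0,0,-1],[0,0,0.0008,0,0,0,-1],[0,0,0.0012,0,0,0,-1],[0,0,0.0012,0,0,0,-1]]]'
python3 -m pendant '[[[0,0,0.0004,0,0,0,-1],[0,0,0.0008,0,0,0,-1],[0,0,0.0012,0,0,0,-1],[0,0,0.0012,0,0,0,-1]]]'; done | egrep 'pos|contact|grip'
python3 -c "
from h import *
print(r.get_state()['moment'])"
```

```text
tcp_pos: [0.5863, 0.1431, 0.3713]
contact_force: [0.3, 0.3, -1.8]
gripper_width: 0.0419
gripper_force: 29.9
tcp_pos: [0.5863, 0.1431, 0.3701]
contact_force: [-0.0, -0.4, -2.6]
gripper_width: 0.0416
gripper_force: 29.9
[-0.05183745  0.02355706  0.00270369]
```

```bash
(python3 -m pendant '[[[0,0,0.0004,0,0,0,-1],[0,0,0.0008,0,0,0,-1],[0,0,0.0012,0,0,0,-1],[0,0,0.0012,0,0,0,-1]]]'
python3 -m pendant '[[[0,0,0.0004,0,0,0,-1],[0,0,0.0008,0,0,0,-1],[0,0,0.0012,0,0,0,-1],[0,0,0.0012,0,0,0,-1]]]') | egrep 'pos|contact|grip'
python3 -c "
from h import *
print(r.get_state()['moment'])"
```

```text
tcp_pos: [0.5863, 0.1431, 0.3689]
contact_force: [1.1, -0.3, -2.0]
gripper_width: 0.0417
gripper_force: 29.9
tcp_pos: [0.5863, 0.1431, 0.3677]
contact_force: [-0.1, -0.1, -1.2]
gripper_width: 0.0418
gripper_force: 29.9
[-0.0929119   0.0240239  -0.03020192]
```

```bash
(python3 -m pendant '[[[0,0,0.0004,0,0,0,-1],[0,0,0.0008,0,0,0,-1],[0,0,0.0012,0,0,0,-1],[0,0,0.0012,0,0,0,-1]]]'
python3 -m pendant '[[[0,0,0.0004,0,0,0,-1],[0,0,0.0008,0,0,0,-1],[0,0,0.0012,0,0,0,-1],[0,0,0.0012,0,0,0,-1]]]') | egrep 'pos|contact|grip'
python3 -c "
from h import *
print(r.get_state()['moment'])"
```

```text
tcp_pos: [0.5863, 0.1431, 0.3665]
contact_force: [-0.0, 0.1, -2.0]
gripper_width: 0.0413
gripper_force: 29.9
tcp_pos: [0.5864, 0.1431, 0.3654]
contact_force: [-0.1, 0.1, -1.7]
gripper_width: 0.042
gripper_force: 29.9
[-0.01305491 -0.12839843  0.00497256]
```

```bash
(python3 -m pendant '[[[0,0,0.0004,0,0,0,-1],[0,0,0.0008,0,0,0,-1],[0,0,0.0012,0,0,0,-1],[0,0,0.0012,0,0,0,-1]]]'
python3 -m pendant '[[[0,0,0.0004,0,0,0,-1],[0,0,0.0008,0,0,0,-1],[0,0,0.0012,0,0,0,-1],[0,0,0.0012,0,0,0,-1]]]') | egrep 'pos|contact|grip'
python3 -c "
from h import *
print(r.get_state()['moment'])"
```

```text
tcp_pos: [0.5866, 0.1432, 0.3644]
contact_force: [1.5, 0.8, 0.5]
gripper_width: 0.0417
gripper_force: 29.9
tcp_pos: [0.5866, 0.1432, 0.3632]
contact_force: [2.9, 0.8, 0.8]
gripper_width: 0.0416
gripper_force: 29.9
[ 0.39382817 -1.23851906 -0.02524171]
```

```bash
(python3 -m pendant '[[[0,0,0.0002,0,0,0,-1],[0,0,0.0004,0,0,0,-1],[0,0,0.0006,0,0,0,-1],[0,0,0.0006,0,0,0,-1]]]'
python3 -m pendant '[[[0,0,0.0002,0,0,0,-1],[0,0,0.0004,0,0,0,-1],[0,0,0.0006,0,0,0,-1],[0,0,0.0006,0,0,0,-1]]]') | egrep 'pos|contact|grip'
python3 -c "
from h import *
print(r.get_state()['moment'])"
```

```text
tcp_pos: [0.5865, 0.1431, 0.3624]
contact_force: [3.0, 1.8, 0.7]
gripper_width: 0.0417
gripper_force: 29.9
tcp_pos: [0.5864, 0.1431, 0.3617]
contact_force: [4.2, 1.7, 0.2]
gripper_width: 0.0415
gripper_force: 29.9
[ 0.62136686 -1.72224153 -0.01392016]
```

```bash
(python3 -m pendant '[[[0,0,0.0002,0,0,0,-1],[0,0,0.0004,0,0,0,-1],[0,0,0.0006,0,0,0,-1],[0,0,0.0006,0,0,0,-1]]]'
python3 -m pendant '[[[0,0,0.0002,0,0,0,-1],[0,0,0.0004,0,0,0,-1],[0,0,0.0006,0,0,0,-1],[0,0,0.0006,0,0,0,-1]]]') | egrep 'pos|contact|grip'
python3 -c "
from h import *
print(r.get_state()['moment'])"
```

```text
tcp_pos: [0.5863, 0.1431, 0.3611]
contact_force: [4.3, 1.9, -1.5]
gripper_width: 0.0421
gripper_force: 29.9
tcp_pos: [0.5863, 0.1431, 0.3605]
contact_force: [5.1, 2.0, -0.3]
gripper_width: 0.0421
gripper_force: 29.9
[ 0.55108168 -1.87344414  0.04302227]
```

```bash
(python3 -m pendant '[[[0,0,0.001,0,0,0,-1],[0,0,0.002,0,0,0,-1],[0,0,0.003,0,0,0,-1],[0,0,0.004,0,0,0,-1],[0,0,0.004,0,0,0,-1]]]'
python3 -m pendant '[[[0,0,0.001,0,0,0,-1],[0,0,0.002,0,0,0,-1],[0,0,0.003,0,0,0,-1],[0,0,0.004,0,0,0,-1],[0,0,0.004,0,0,0,-1]]]') | egrep 'pos|contact|grip'
python3 -c "
from h import *
print(r.get_state()['moment'])"
```

```text
tcp_pos: [0.5863, 0.143, 0.3562]
contact_force: [4.2, 2.3, -1.8]
gripper_width: 0.042
gripper_force: 29.9
tcp_pos: [0.5862, 0.143, 0.3522]
contact_force: [5.4, 1.1, -1.0]
gripper_width: 0.042
gripper_force: 29.9
[ 0.52468972 -1.96078496 -0.0404691 ]
```

```bash
(python3 -m pendant '[[[0,0,0.001,0,0,0,-1],[0,0,0.002,0,0,0,-1],[0,0,0.003,0,0,0,-1],[0,0,0.004,0,0,0,-1],[0,0,0.004,0,0,0,-1]]]'
python3 -m pendant '[[[0,0,0.001,0,0,0,-1],[0,0,0.002,0,0,0,-1],[0,0,0.003,0,0,0,-1],[0,0,0.004,0,0,0,-1],[0,0,0.004,0,0,0,-1]]]') | egrep 'pos|contact|grip'
python3 -c "
from h import *
print(r.get_state()['moment'])"
```

```text
tcp_pos: [0.5862, 0.143, 0.3482]
contact_force: [4.7, 2.0, -1.3]
gripper_width: 0.042
gripper_force: 29.9
tcp_pos: [0.5863, 0.143, 0.3442]
contact_force: [6.0, 1.7, -1.1]
gripper_width: 0.0419
gripper_force: 29.9
[ 0.45839776 -1.96416625 -0.00647013]
```

```bash
(python3 -m pendant '[[[0,0,0.001,0,0,0,-1],[0,0,0.002,0,0,0,-1],[0,0,0.003,0,0,0,-1],[0,0,0.004,0,0,0,-1],[0,0,0.004,0,0,0,-1]]]'
python3 -m pendant '[[[0,0,0.001,0,0,0,-1],[0,0,0.002,0,0,0,-1],[0,0,0.003,0,0,0,-1],[0,0,0.004,0,0,0,-1],[0,0,0.004,0,0,0,-1]]]'
python3 -m pendant '[[[0,0,0.001,0,0,0,-1],[0,0,0.002,0,0,0,-1],[0,0,0.003,0,0,0,-1],[0,0,0.004,0,0,0,-1],[0,0,0.004,0,0,0,-1]]]') | egrep 'pos|contact|grip'
python3 -c "
from h import *
print(r.get_state()['moment'])"
```

```text
tcp_pos: [0.5862, 0.143, 0.3402]
contact_force: [5.5, 2.2, -1.2]
gripper_width: 0.0418
gripper_force: 29.9
tcp_pos: [0.5862, 0.143, 0.3362]
contact_force: [5.3, 1.3, -1.8]
gripper_width: 0.0419
gripper_force: 29.9
tcp_pos: [0.5862, 0.143, 0.3322]
contact_force: [5.8, 1.8, -2.2]
gripper_width: 0.0418
gripper_force: 29.9
[ 0.47665698 -1.91319329  0.00703998]
```

```bash
(python3 -m pendant '[[[0,0,0.001,0,0,0,-1],[0,0,0.002,0,0,0,-1],[0,0,0.003,0,0,0,-1],[0,0,0.004,0,0,0,-1],[0,0,0.004,0,0,0,-1]]]'
python3 -m pendant '[[[0,0,0.0005,0,0,0,-1],[0,0,0.001,0,0,0,-1],[0,0,0.0015,0,0,0,-1],[0,0,0.0015,0,0,0,-1]]]'
python3 -m pendant '[[[0,0,0.0005,0,0,0,-1],[0,0,0.001,0,0,0,-1],[0,0,0.0015,0,0,0,-1],[0,0,0.0015,0,0,0,-1]]]') | egrep 'pos|contact|grip'
python3 -c "
from h import *
print(r.get_state()['moment'])"
```

```text
tcp_pos: [0.5863, 0.143, 0.3282]
contact_force: [5.0, 1.8, -1.6]
gripper_width: 0.0418
gripper_force: 29.9
tcp_pos: [0.5863, 0.143, 0.3268]
contact_force: [5.2, 1.0, -0.9]
gripper_width: 0.0414
gripper_force: 29.9
tcp_pos: [0.5863, 0.143, 0.3254]
contact_force: [5.5, 1.3, -0.5]
gripper_width: 0.0416
gripper_force: 29.9
[ 0.55113238 -1.85325035  0.017186  ]
```

```bash
(python3 -m pendant '[[[0,0,0.0004,0,0,0,-1],[0,0,0.0008,0,0,0,-1],[0,0,0.0012,0,0,0,-1],[0,0,0.0012,0,0,0,-1]]]'
python3 -m pendant '[[[0,0,0.0004,0,0,0,-1],[0,0,0.0008,0,0,0,-1],[0,0,0.0012,0,0,0,-1],[0,0,0.0012,0,0,0,-1]]]'
python3 -m pendant '[[[0,0,0.0004,0,0,0,-1],[0,0,0.0008,0,0,0,-1],[0,0,0.0012,0,0,0,-1],[0,0,0.0012,0,0,0,-1]]]') | egrep 'pos|contact|grip'
python3 -c "
from h import *
print(r.get_state()['moment'])"
```

```text
tcp_pos: [0.5863, 0.143, 0.3241]
contact_force: [5.4, 0.5, -0.8]
gripper_width: 0.0419
gripper_force: 29.9
tcp_pos: [0.5863, 0.1431, 0.323]
contact_force: [6.1, 1.7, -0.5]
gripper_width: 0.0417
gripper_force: 29.9
tcp_pos: [0.5862, 0.143, 0.3217]
contact_force: [5.0, 1.6, -1.0]
gripper_width: 0.0416
gripper_force: 29.9
[ 0.52148982 -1.8074077   0.05016944]
```

```bash
(python3 -m pendant '[[[0,0,0.0004,0,0,0,-1],[0,0,0.0008,0,0,0,-1],[0,0,0.0012,0,0,0,-1],[0,0,0.0012,0,0,0,-1]]]'
python3 -m pendant '[[[0,0,0.0004,0,0,0,-1],[0,0,0.0008,0,0,0,-1],[0,0,0.0008,0,0,0,-1]]]') | egrep 'pos|contact|grip'
python3 -c "
from h import *
print(r.get_state()['moment'])"
```

```text
tcp_pos: [0.5861, 0.143, 0.3203]
contact_force: [5.3, 1.3, -4.2]
gripper_width: 0.042
gripper_force: 29.9
tcp_pos: [0.5861, 0.143, 0.3197]
contact_force: [3.4, 1.5, -3.0]
gripper_width: 0.042
gripper_force: 29.9
[ 0.58268242 -1.43204689  0.03687133]
```

```bash
(python3 -m pendant '[[[0,0,0.0004,0,0,0,-1],[0,0,0.0008,0,0,0,-1],[0,0,0.0012,0,0,0,-1],[0,0,0.0012,0,0,0,-1]]]'
python3 -m pendant '[[[0,0,0.0004,0,0,0,-1],[0,0,0.0008,0,0,0,-1],[0,0,0.0008,0,0,0,-1]]]') | egrep 'pos|contact|grip'
python3 -c "
from h import *
print(r.get_state()['moment'])"
```

```text
tcp_pos: [0.5861, 0.1429, 0.3184]
contact_force: [3.6, 2.2, -3.5]
gripper_width: 0.0417
gripper_force: 29.9
tcp_pos: [0.5861, 0.1429, 0.3176]
contact_force: [2.2, -0.0, -4.7]
gripper_width: 0.0419
gripper_force: 29.9
[ 0.3224388  -0.79605491 -0.01604271]
```

```bash
(python3 -m pendant '[[[0,0,0.0004,0,0,0,-1],[0,0,0.0008,0,0,0,-1],[0,0,0.0008,0,0,0,-1]]]'
python3 -m pendant '[[[0,0,0.0004,0,0,0,-1],[0,0,0.0008,0,0,0,-1],[0,0,0.0008,0,0,0,-1]]]') | egrep 'pos|contact|grip'
python3 -c "
from h import *
print(r.get_state()['moment'])"
```

```text
tcp_pos: [0.5861, 0.1429, 0.317]
contact_force: [1.0, 0.6, -2.0]
gripper_width: 0.0418
gripper_force: 29.9
tcp_pos: [0.5862, 0.143, 0.3163]
contact_force: [0.0, -0.2, -1.2]
gripper_width: 0.0419
gripper_force: 29.9
[-0.04849299 -0.03785913 -0.07399732]
```

The click has been felt: the pull-down came and went, and the side force is gone. I'll ease down onto the buffer and release.

```bash
(python3 -m pendant '[[[0,0,0.0004,0,0,0,-1],[0,0,0.0008,0,0,0,-1],[0,0,0.0008,0,0,0,-1]]]'
python3 -m pendant '[[[0,0,0,0,0,0,-0.3],[0,0,0,0,0,0,-0.05],[0,0,0,0,0,0,0.1],[0,0,0,0,0,0,0.25],[0,0,0,0,0,0,0.4]]]' 
python3 -m pendant '[[[0,0,0,0,0,0,0.7],[0,0,0,0,0,0,0.7],[0,0,0,0,0,0,0.7],[0,0,0,0,0,0,0.7]]]') | egrep 'time|pos|contact|grip'
```

```text
time_s: 23.1
tcp_pos: [0.5863, 0.1431, 0.3155]
contact_force: [-0.1, -0.4, -1.8]
gripper_width: 0.0416
gripper_force: 29.9
time_s: 23.6
tcp_pos: [0.5865, 0.1431, 0.3158]
contact_force: [-0.6, 0.3, -0.5]
gripper_width: 0.0574
gripper_force: 0.0
time_s: 24.0
tcp_pos: [0.5863, 0.1431, 0.3156]
contact_force: [-0.4, 0.1, -0.6]
gripper_width: 0.0744
gripper_force: 0.0
```

```bash
python3 -m pendant '[[[0,0,-0.02,0,0,0,0.7],[0,0,-0.05,0,0,0,0.7],[0,0,-0.09,0,0,0,0.7],[0,0,-0.13,0,0,0,0.7],[0,0,-0.15,0,0,0,0.7]]]'
python3 -m pendant '[[[-0.05,0,0,0,0,0,0.7],[-0.08,0,0,0,0,0,0.7],[-0.08,0,0,0,0,0,0.7],[-0.08,0,0,0,0,0,0.7]]]'
python3 - <<'E'
from h import *
i=r.capture('scene')[:,:,::-1];w=r.capture('wrist')[:,:,::-1]
A=cv2.resize(i[130:250,290:370],(400,600),interpolation=cv2.INTER_CUBIC);B=cv2.resize(w[60:240,200:320],(400,600),interpolation=cv2.INTER_CUBIC)
cv2.imwrite('pics/end.png',np.hstack([A,B]))
E
```

```text
time_s: 24.5
tcp_pos: [0.5866, 0.143, 0.4698]
eef_rot: [179.8, 0.2, 149.5]
contact_force: [-0.5, -0.2, 1.1]
gripper_width: 0.0742
gripper_force: 0.0
time_s: 24.9
tcp_pos: [0.6556, 0.102, 0.4647]
eef_rot: [-179.9, -0.1, 149.4]
contact_force: [0.3, 0.2, 0.1]
gripper_width: 0.0743
gripper_force: 0.0
```

View pics/end.png

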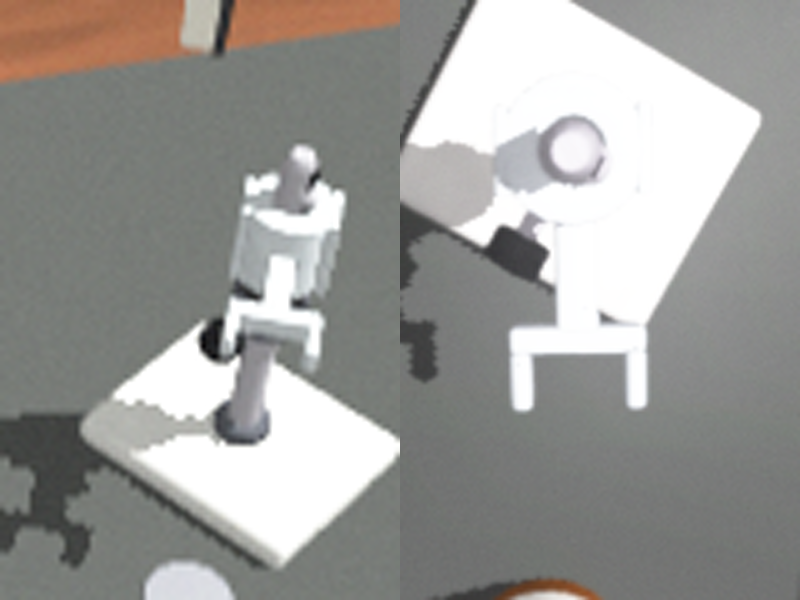

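The collar sits upright on the rod at (285,240) in the left panel, resting on the stop. The rod's tip and the ball (315,175) stand out above it, and the gripper is clear.

```bash
python3 -c "
from plant import r
print(r.close_job())"
```

```text
the job is handed in; nothing more can be done
None
```

The leftmost collar is upright on the short stand's rod, pushed past the ball until the click was felt and then released; the final picture shows the ball out above it, no measured force component went above about 6 N, and the job was handed in at about 25 s with no verdict returned.

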